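Load the bottle holders by cap colour

TASK

The black jar with the white cap has been left in one of the bottle holders: clear it out and stand it inside the white tray. Stand the red-capped, the blue-capped and the black-capped bottle each right down in the holder of its cap's colour. Keep every bottle upright, set things down rather than drop them, and leave the orange-capped bottle and the green-capped vial where they stand.

Things in the scene. Friction and masses are not known exactly. Their poses are not given: they have to be found in the camera images.
- red_bottle: White bottle with a RED screw cap, diameter 53, height 105; cap diameter 32, from 83 to 105 above its base. About 0.15 kg. Origin: centre of its underside; z up. Loose.
- blue_bottle: Pale bottle with a green label and a BLUE screw cap, diameter 48, height 96; cap diameter 27, from 74 to 96 above its base. About 0.26 kg. Origin: centre of its underside; z up. Loose.
- black_bottle: White bottle with a BLACK screw cap, diameter 53, height 99; cap diameter 34, from 77 to 99 above its base. About 0.14 kg. Origin: centre of its underside; z up. Loose.
- jar: Small BLACK JAR with a WHITE cap, diameter 41, height 67; cap diameter 34, from 53 to 67 above its base. At the start it stands inside the blue holder. About 0.085 kg. Origin: centre of its underside; z up. Loose.
- red_holder: Low round bottle holder, fixed to the worktop: a RED open cup, inner diameter 72, wall 4, rim 28 above the worktop, inner floor 6 above the worktop, on a white foot disc of diameter 96 and thickness 5. Origin: centre of its underside, on the worktop.
- blue_holder: Low round bottle holder, fixed to the worktop: a BLUE open cup, inner diameter 68, wall 4, rim 28 above the worktop, inner floor 6 above the worktop, on a white foot disc of diameter 92 and thickness 5. Origin: centre of its underside, on the worktop. The black jar stands in it at the start.
- black_holder: Low round bottle holder, fixed to the worktop: a BLACK open cup, inner diameter 72, wall 4, rim 28 above the worktop, inner floor 6 above the worktop, on a white foot disc of diameter 96 and thickness 5. Origin: centre of its underside, on the worktop.
- tray: Shallow square white tray, fixed to the worktop: 92 x 92 outside, lip 4 thick and 9 high, inside 84 x 84, inner floor 4 above the worktop. Origin: centre of its underside; x and y along its sides.
- orange_bottle: Bystander: amber (brown) bottle with an ORANGE cap, diameter 54, height 106. It stays where it stands. (A hood cord hangs over the worktop about 0.47 m ahead of the robot and 0.13 m to its left, from about 0.5 m above the worktop upward: keep the arm clear of it.) Origin: centre of its underside; z up. Loose.
- green_vial: Bystander: small clear vial with a bright GREEN cap, diameter 27, height 61. It stays where it stands. Origin: centre of its underside; z up. Loose.

How it is judged:
By the outcome, as a careful person would: the job done as asked, in the order asked, and still so for the second after the job is handed in, with the robot touching nothing.
It also fails if it takes over 104 s, if anything falls off the work surface, if the arm or the gripper's body presses on something with over 40 N, if the wrist force passes 120 N, or if a joint passes its speed limit or range.

ROBOT

A 6-joint arm with a two-finger parallel gripper is mounted at the origin on a cart in front of the work surface, level with it; the furniture and walls round the work are solid. World frame = base frame: x ahead of the robot, y to its left, z up, the work surface at z = 0. Lengths are in m, angles in rad, forces in N, time in s.
With the tool pointing down it reaches from about 0.375 to 0.9 m from the base axis. Payload 3.1 kg.
Tool frame: the origin (TCP) lies between the finger pads; the fingertips stand ahead of it and the grasp point (between the pads) lies 6 mm ahead of it (manip.tip_extent is the z of the fingertips in the tool frame, in m); z points along the fingers, y is the line along which they close (so a half turn about z gives the same grasp; the last joint's range is limited). The gripper opens to 87 mm and grips with 3 to 60 N. Pads are 19 mm wide; open, the fingers measure 117 mm over their backs; the gripper's body (75 mm by 190 mm) begins 51 mm behind the grasp point.
Start: joints at [1.03, 0.527, 1.433, -0, 1.181, -0.178], TCP at [0.222, 0.584, 0.248] pointing down, gripper open.
Joint ranges: [-3.08, 3.08], [-0.75, 2.2], [0.22, 2.44], [-1.43, 4.57], [0, 2.65], [-2.85, 2.85]. Speed limits (rad/s): [2.79, 2.79, 3.14, 3.14, 3.14, 3.14].

INTERFACE

Orientations are given as [roll, pitch, yaw] about the fixed x, y, z axes, in that order (R = Rz(yaw) Ry(pitch) Rx(roll)).
In Python, from station import manip, snapshot, camera_info gives the robot as it stands.
- The arm moves only by the shell command python3 -m jog 'ROWS' [FORCE]. ROWS is text: rows parted by semicolons, each of 7 numbers parted by spaces: the shift along the world's x, y, z in cm, then the turn, a rotation vector about the world's x, y, z in degrees, then the finger opening in cm, from 0 to 8.7. In form: dx dy dz ax ay az gripper; .... A call has 1 to 10 rows; each row shifts and turns the commanded pose from where the row before left it; what a row does not reach is not made up. A row lasts 1/10 s, in which the tool goes at most 50 mm and 8.59 degrees, less where a joint would pass 70% of its speed; a pose out of reach is approached as far as the arm can. A call is refused whole if a number of a shift passes 5 or a number of a turn 8.59, either way. A call with a gripper value outside its range is refused whole. The fingers move at their own pace and stop on an object; FORCE is the grip in N (left out, the last holds). Time passes only in rows, so rows that do not move let the fingers close. It gives the time, the measured TCP pose, the force, the opening and the grip force at its end, in the units of the state.
- manip.get_state(): the state, without advancing time (a new reading comes with each control period).
- snapshot(name): name is "side" or "top"; returns the picture (400x640x3 uint8, blue, green, red); there is no depth.
- camera_info(name): a dict with "fx", "fy", "cx", "cy" (pixels), "origin" and "attitude" of the camera in the world. Camera axes: x right, y up, looking along -z (the intrinsics and any distortion apply to the point x, -y, -z); pixel columns grow to the right and rows downward; lengths in m; the calibration is good to about 2 mm. A picture is of the moment at which its call begins. camera_info takes no time and is no camera call.
- manip.close_job(): hands the job in; it is judged then, once.
The state is a dict: "time_s": time; "joint_pos": joint angles; "qd": joint speeds; "effort": joint torques, N m; "eef_pos": TCP position; "tool_rot": TCP orientation; "ft_force": force on the tool from outside, world axes, zero at the start; "torque": the same for the moment, N m; "opening": finger opening in m; "grasp_force": force on a finger pad.
Only numpy, scipy, OpenCV 4.12 (cv2) and the standard library are available. Lean on these libraries where they do the work, as an engineer would, in place of code of your own. Each camera call takes 0.05 s, during which the arm holds its last target. There are 200 camera calls.

## Working session

There is one attempt and no reset: what is moved stays moved. The work goes in short steps, Python scripts to look and compute and a shell command to move; the robot and the scene stay as the last step left them, time stands still between calls to the robot, and variables do not carry over. Pictures are saved under pics/ and viewed, at most 14 in all, crops included, and the job is handed in when it is done.

```bash
mkdir -p pics; ls
python3 - <<'E'
from station import manip,snapshot,camera_info
import cv2
for n in("side","top"):
    cv2.imwrite(f"pics/{n}0.png",snapshot(n)); print(n,camera_info(n))
s=manip.get_state();print(s,manip.tip_extent)
E
```

```text
pics
side {'fx': 486.9661957515739, 'fy': 486.9661957515739, 'cx': 313.6206198929493, 'cy': 202.9713272657922, 'origin': array([0.37577976, 0.86665474, 0.62953196]), 'attitude': array([ 1.06069291,  0.01002815, -2.97475154])}
top {'fx': 421.09150212121585, 'fy': 421.09150212121585, 'cx': 312.59907383414054, 'cy': 200.22752163094188, 'origin': array([ 0.42807156, -0.16222327,  0.92674498]), 'attitude': array([ 0.10821232,  0.0128666 , -1.54203004])}
{'time_s': 0.1, 'joint_pos': array([ 1.02951476e+00,  5.28373635e-01,  1.43374632e+00, -1.66181675e-05,
        1.18140183e+00, -1.78513411e-01]), 'qd': array([-0.00077094, -0.00252997, -0.00245513, -0.00043744,  0.0006937 ,
       -0.00083656]), 'effort': array([ 5.59647615e-04, -4.40984881e+01, -1.77151161e+01,  6.35221833e-02,
        5.33227343e-02, -3.61978505e-05]), 'eef_pos': array([0.22146105, 0.58380896, 0.24667803]), 'tool_rot': array([-3.13969145e+00, -3.27431023e-04,  2.77883051e+00]), 'ft_force': array([-0.80148848,  0.1679836 ,  0.12780067]), 'torque': array([-0.00130476, -0.01546014, -0.00015004]), 'grasp_force': 0.0, 'opening': 0.08701001505061795} 0.025
```

View pics/top0.png

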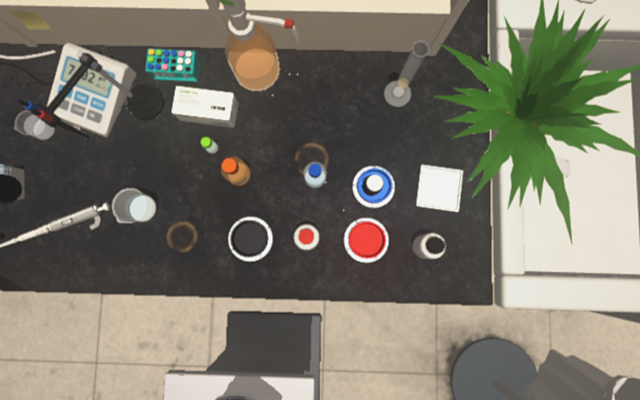

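View pics/side0.png

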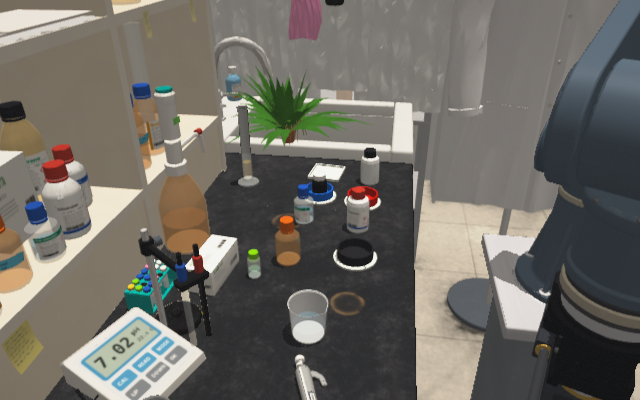

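The top view shows these cap positions in pixels: red (306,237), blue (315,170), black (431,244), jar's white cap (374,184), orange (233,165), green (208,144). The holders are red (366,240), blue (373,187) and black (250,239), and the tray is at (440,188). Plant leaves overhang near (470,180). The side view agrees with this.

```bash
cat > h.py <<'E'
import cv2,numpy as np
from scipy.spatial.transform import Rotation as R
from station import manip,snapshot,camera_info
def ray(n,u,v):
    c=camera_info(n); d=np.array([(u-c['cx'])/c['fx'],-(v-c['cy'])/c['fy'],-1])
    return np.array(c['origin']),R.from_euler('xyz',c['attitude']).apply(d)
def onz(n,u,v,z):
    o,d=ray(n,u,v); return (o+d*(z-o[2])/d[2])[:2]
def proj(n,p):
    c=camera_info(n); q=R.from_euler('xyz',c['attitude']).inv().apply(np.array(p)-c['origin'])
    return np.array([c['cx']+c['fx']*q[0]/-q[2],c['cy']-c['fy']*q[1]/-q[2]])
def tri(a,b):
    (o1,d1),(o2,d2)=ray("top",*a),ray("side",*b)
    t=np.linalg.lstsq(np.c_[d1,-d2],o2-o1,rcond=None)[0]
    p,q=o1+t[0]*d1,o2+t[1]*d2; return (p+q)/2,np.linalg.norm(p-q)
H=lambda im:cv2.cvtColor(im,cv2.COLOR_BGR2HSV).astype(int)
def masks(im):
    h=H(im);a,s,v=h[...,0],h[...,1],h[...,2]
    return dict(red=((a<6)|(a>172))&(s>130)&(v>90),blue=(a>100)&(a<125)&(s>130)&(v>60),
      orange=(a>=6)&(a<16)&(s>190)&(v>150),green=(a>40)&(a<75)&(s>150)&(v>120),
      white=(s<50)&(v>150),black=(v<70))
def blob(m,u,v,r,big=True):
    "largest component within r px of u,v: filled hull -> centroid, area, minAreaRect"
    w=np.zeros(m.shape,np.uint8);cv2.circle(w,(int(u),int(v)),r,1,-1)
    cs,_=cv2.findContours((m&(w>0)).astype(np.uint8),cv2.RETR_EXTERNAL,cv2.CHAIN_APPROX_NONE)
    if not cs: return None
    k=cv2.convexHull(max(cs,key=cv2.contourArea));M=cv2.moments(k)
    return np.array([M['m10'],M['m01']])/M['m00'],M['m00'],cv2.minAreaRect(k)
E
python3 - <<'E'
from h import *
im=cv2.imread("pics/top0.png");m=masks(im)
for name,k,u,v,r,z in [("redcap","red",306,237,12,.105),("bluecap","blue",315,170,12,.096),("blackcap","black",433,245,9,.099),
 ("jarcap","white",374,184,13,.073),("orange","orange",230,163,20,.106),("green","green",207,143,14,.061),
 ("redH","red",366,240,26,.028),("redfoot","white",366,240,27,.005),("blueH","blue",373,187,26,.028),("bluefoot","white",373,187,25,.005),("blackfoot","white",250,239,27,.005),("tray","white",440,188,36,.009)]:
    b=blob(m[k],u,v,r); 
    if b: print(name,b[0].round(1),b[1],np.round(b[2][1],1),round(b[2][2],1),onz("top",*b[0],z).round(4))
E
python3 - <<'E'
import cv2
a=cv2.imread("pics/top0.png")[130:270,180:500];b=cv2.imread("pics/side0.png")[60:280,220:440]
cv2.imwrite("pics/c0.png",cv2.resize(a,None,fx=2.5,fy=2.5,interpolation=2));cv2.imwrite("pics/c1.png",cv2.resize(b,None,fx=2.7,fy=2.7,interpolation=2))
E
```

```text
redcap [305.9 236. ] 159.0 [14. 14.] 90.0 [ 0.4466 -0.138 ]
bluecap [314.5 169.8] 104.0 [11.3 11.3] 45.0 [ 0.5794 -0.1509]
blackcap [434.2 244.9] 179.5 [14. 16.] 90.0 [ 0.4366 -0.3882]
jarcap [374.5 182.5] 191.0 [15. 15.] 90.0 [ 0.5604 -0.274 ]
orange [229.  165.3] 148.0 [13. 14.] 90.0 [0.582  0.0187]
green [205.4 141.5] 68.5 [9. 9.] 90.0 [0.64   0.0811]
redH [366.6 239.5] 1006.5 [35. 35.] 90.0 [ 0.4446 -0.2648]
redfoot [365.9 239.8] 1543.0 [44. 44.] 90.0 [ 0.4444 -0.2659]
blueH [374.2 185.2] 866.5 [33. 33.] 90.0 [ 0.5614 -0.2795]
bluefoot [373.3 186.4] 1360.0 [41. 41.] 90.0 [ 0.5622 -0.2806]
blackfoot [250.  238.6] 1516.5 [43. 44.] 90.0 [ 0.4399 -0.0131]
tray [439.4 187.8] 1800.0 [43.6 42.3] 7.6 [ 0.5623 -0.4246]
```

View pics/c0.png

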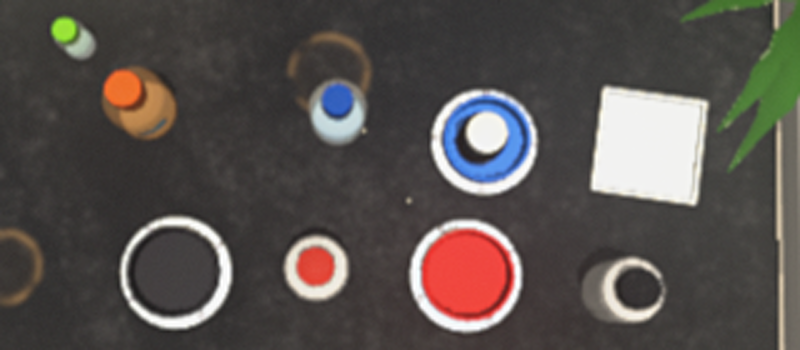

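View pics/c1.png

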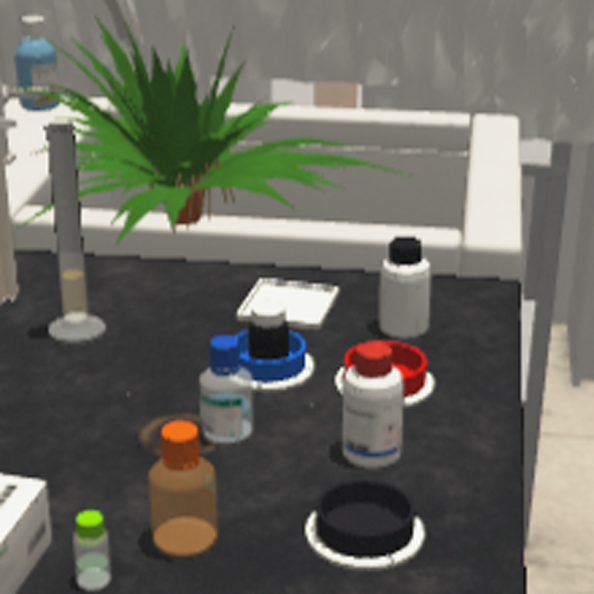

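The crops show the jar slightly off-centre in the blue holder, and the tray turned by about 7°. Leaf tips near the tray are at top pixels (473,197) and (469,181), and at side pixel (264,149). Next I'll cross-check with the side view and triangulate the leaves.

Run:
```python
from h import *
for a in [(473,197),(469,181),(453,137)]:
    for b in [(264,149),(232,140),(250,120)]: 
        p,e=tri(a,b); print(a,b,p.round(3),round(e,3))
im=cv2.imread("pics/side0.png");m=masks(im)
# cap side blobs: predicted projection of cap centre vs measured
for n,k,x,y,z0,z1 in [("red","red",.4466,-.138,.083,.105),("blue","blue",.5794,-.1509,.074,.096),("black","black",.4366,-.3882,.077,.099),("jar","white",.5604,-.274,.059,.073)]:
    u=proj("side",(x,y,(z0+z1)/2)); b=blob(m[k],*u,9); print(n,u.round(1),b and b[0].round(1), b and tri(proj("top",(x,y,(z0+z1)/2)),b[0])[0].round(4))
```

```text
(473, 197) (264, 149) [ 0.642 -0.448  0.067] 0.217
(473, 197) (232, 140) [ 0.673 -0.403  0.122] 0.306
(473, 197) (250, 120) [ 0.644 -0.399  0.177] 0.252
(469, 181) (264, 149) [ 0.66  -0.451  0.059] 0.183
(469, 181) (232, 140) [ 0.693 -0.411  0.109] 0.274
(469, 181) (250, 120) [ 0.661 -0.403  0.168] 0.223
(453, 137) (264, 149) [ 0.707 -0.434  0.058] 0.085
(453, 137) (232, 140) [ 0.744 -0.409  0.091] 0.18
(453, 137) (250, 120) [ 0.705 -0.395  0.159] 0.136
red [357.5 193.1] [357.2 192.2] [ 0.447  -0.138   0.0964]
blue [302.7 190.1] [304.  190.4] [ 0.5778 -0.1511  0.0845]
black [369.  153.3] [369.6 152.6] [ 0.4358 -0.3876  0.0904]
jar [318.6 175.5] [318.3 172.4] [ 0.5598 -0.2727  0.0756]
```

Run:
```python
from h import *
for a in [(473,197),(469,181),(572,240)]:
    for z in (.05,.1,.15,.2,.25,.3,.4):
        p=onz("top",*a,z); print(a,z,p.round(3),proj("side",(*p,z)).round(0))
```

```text
(473, 197) 0.05 [ 0.539 -0.483] [337. 151.]
(473, 197) 0.1 [ 0.533 -0.464] [338. 137.]
(473, 197) 0.15 [ 0.526 -0.446] [340. 123.]
(473, 197) 0.2 [ 0.52  -0.428] [342. 109.]
(473, 197) 0.25 [ 0.514 -0.409] [343.  93.]
(473, 197) 0.3 [ 0.507 -0.391] [345.  76.]
(473, 197) 0.4 [ 0.495 -0.355] [350.  39.]
(469, 181) 0.05 [ 0.572 -0.475] [325. 151.]
(469, 181) 0.1 [ 0.564 -0.457] [327. 138.]
(469, 181) 0.15 [ 0.556 -0.439] [329. 124.]
(469, 181) 0.2 [ 0.548 -0.421] [331. 109.]
(469, 181) 0.25 [ 0.539 -0.403] [334.  93.]
(469, 181) 0.3 [ 0.531 -0.386] [336.  76.]
(469, 181) 0.4 [ 0.515 -0.35 ] [341.  39.]
(572, 240) 0.05 [ 0.455 -0.684] [369. 129.]
(572, 240) 0.1 [ 0.454 -0.654] [369. 117.]
(572, 240) 0.15 [ 0.452 -0.624] [370. 105.]
(572, 240) 0.2 [ 0.451 -0.595] [371.  92.]
(572, 240) 0.25 [ 0.449 -0.565] [371.  78.]
(572, 240) 0.3 [ 0.448 -0.535] [372.  63.]
(572, 240) 0.4 [ 0.444 -0.476] [374.  30.]
```

Leaf tips seem to overhang the tray edge at z ≈ 0.15. I'll grip the jar with the tool leaning to +y and the fingers closing along x, which keeps the gripper body clear of them. Before sweeping past the cord I'll retract.

```bash
python3 -m jog '-1.7 -4.5 -0.8 0 0 0 8.7;-1.7 -4.5 -0.8 0 0 0 8.7;-1.7 -4.5 -0.8 0 0 0 8.7;-1.7 -4.5 -0.8 0 0 0 8.7;-1.6 -4.5 -0.8 0 0 0 8.7;0 0 0 0 0 0 8.7'
python3 -c "
from station import manip
s=manip.get_state();print(s['joint_pos'],s['eef_pos'],s['tool_rot'])"
```

```text
time_s: 0.7
eef_pos: [0.1306, 0.3492, 0.2051]
tool_rot: [-3.124, -0.005, 2.778]
ft_force: [-0.3, -0.3, -0.1]
opening: 0.0868
grasp_force: 0.0
[ 9.10840540e-01  2.74548475e-01  2.06650856e+00 -4.91225887e-04
  8.18934068e-01 -2.96477030e-01] [0.13060677 0.34918864 0.20512117] [-3.12389368 -0.00503771  2.77840812]
```

```bash
python3 -m jog '4.5 -2.3 0 0 0 -6 8.7;4.4 -2.4 0 0 0 -6 8.7;3.7 -3.4 0 0 0 -6 8.7;3.6 -3.5 0 0 0 -6 8.7;2.7 -4.2 0 0 0 -6 8.7;2.6 -4.3 0 0 0 -6 8.7;1.5 -4.8 0 0 0 -6 8.7;1.4 -4.8 0 0 0 -6 8.7;0.2 -5 0 0 0 -6 8.7;0.1 -5 0 0 0 -6 8.7'
python3 -c "
from station import manip
s=manip.get_state();print(s['joint_pos'],s['tool_rot']*57.3)"
```

```text
time_s: 1.7
eef_pos: [0.3841, -0.0388, 0.2076]
tool_rot: [3.141, 0.0, 1.727]
ft_force: [0.7, -0.2, -0.4]
opening: 0.0869
grasp_force: 0.0
[-3.92374560e-01  2.79546915e-01  2.04542653e+00  2.36011621e-04
  8.16124234e-01 -5.48808339e-01] [1.79983921e+02 6.38616849e-03 9.89610216e+01]
```

```bash
python3 -m jog '1.3 -5 0 0 0 -4.5 8.7;2.7 -3.6 -0.6 0 0 -4.5 8.7;2.7 -3 -0.6 -4.2 0 0 8.7;2.7 -3 -0.6 -4.2 0 0 8.7;2.7 -3 -0.6 -4.2 0 0 8.7;2.7 -3 -0.6 -4.2 0 0 8.7;2.7 -2.6 -0.6 -4.2 0 0 8.7;0 0 0 -4 0 0 8.7;0 0 0 0 0 0 8.7'
python3 - <<'E'
from h import *
s=manip.get_state();print(s['joint_pos'].round(3),s['eef_pos'].round(4),R.from_euler('xyz',s['tool_rot']).as_matrix().round(3))
cv2.imwrite("pics/t1.png",snapshot("top"))
E
```

```text
time_s: 2.6
eef_pos: [0.5579, -0.2657, 0.1696]
tool_rot: [-3.136, 0.435, 1.578]
ft_force: [-1.2, 0.9, 0.7]
opening: 0.087
grasp_force: 0.0
[-0.452  0.603  1.645 -0.57   0.781 -0.069] [ 0.5579 -0.2657  0.1696] [[-0.006  1.    -0.003]
 [ 0.907  0.005 -0.421]
 [-0.421 -0.005 -0.907]]
```

View pics/t1.png

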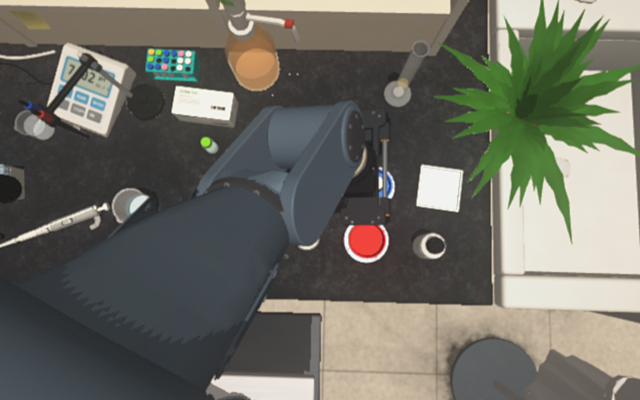

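The gripper is above the blue holder, leaning to +y as planned, and the leaves and cord are clear of the arm. Next I descend.

```bash
python3 -m jog '0 0 -3 0 0 0 8.7;0 0 -3 0 0 0 8.7;0 0 -2 0 0 0 8.7;0 0 -1 0 0 0 8.7;0 0 0 0 0 0 8.7;0 0 0 0 0 0 8.7'
```

```text
time_s: 3.25
eef_pos: [0.5586, -0.2673, 0.0824]
tool_rot: [-3.141, 0.437, 1.574]
ft_force: [-1.3, -0.1, 0.3]
opening: 0.0872
grasp_force: 0.0
```

```bash
python3 -m jog '0.1 -0.4 -1 0 0 0 8.7;0 0 -1 0 0 0 8.7;0 0 0 0 0 0 8.7;0 0 0 0 0 0 3;0 0 0 0 0 0 3;0 0 0 0 0 0 3;0 0 0 0 0 0 3;0 0 0 0 0 0 3;0 0 0 0 0 0 3;0 0 0 0 0 0 3' 20
```

```text
time_s: 4.25
eef_pos: [0.5595, -0.271, 0.0617]
tool_rot: [-3.141, 0.436, 1.575]
ft_force: [-0.0, 0.3, -0.6]
opening: 0.0399
grasp_force: 20.1
```

```bash
python3 -m jog '0 0 1 0 0 0 3;0 0 1.5 0 0 0 3;0 0 1.5 0 0 0 3;0 0 0 0 0 0 3;0 0 0 0 0 0 3'
python3 - <<'E'
from h import *
im=snapshot("side");cv2.imwrite("pics/s2.png",cv2.resize(im[80:260,220:440],None,fx=3,fy=3,interpolation=2))
E
```

```text
time_s: 4.75
eef_pos: [0.5592, -0.2709, 0.102]
tool_rot: [-3.141, 0.436, 1.574]
ft_force: [-0.0, 0.3, -1.8]
opening: 0.0395
grasp_force: 20.0
```

View pics/s2.png

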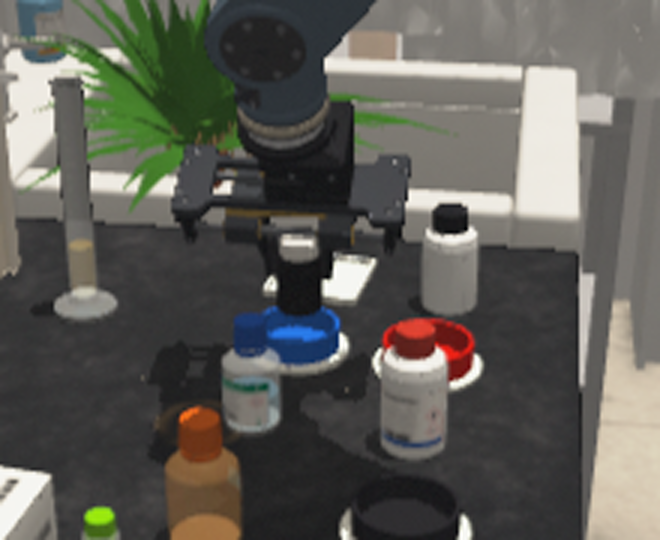

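The jar is held upright and is above the rim. Now to the tray.

```bash
python3 -m jog '0 -3.5 0 0 0 0 3;0.1 -3.5 0 0 0 0 3;0.1 -3.5 0 0 0 0 3;0 -3.5 0 0 0 0 3;0 0 -1.5 0 0 0 3;0 0 -1.5 0 0 0 3;0 0 -0.8 0 0 0 3;0 0 0 0 0 0 3;0 0 -0.2 0 0 0 3;0 0 0 0 0 0 3'
```

```text
time_s: 5.8
eef_pos: [0.5615, -0.41, 0.0614]
tool_rot: [-3.139, 0.436, 1.576]
ft_force: [0.7, 0.4, -1.2]
opening: 0.0396
grasp_force: 20.0
```

```bash
python3 -m jog '0 -0.2 -0.1 0 0 0 3;0 0 -0.1 0 0 0 3;0 0 -0.1 0 0 0 3;0 0 0 0 0 0 3'
```

```text
time_s: 6.2
eef_pos: [0.5615, -0.4132, 0.0595]
tool_rot: [-3.141, 0.437, 1.575]
ft_force: [-1.1, 1.6, 3.1]
opening: 0.0396
grasp_force: 20.0
```

```bash
python3 -m jog '0 0 0 0 0 0 8.7;0 0 0 0 0 0 8.7;0 0 0 0 0 0 8.7;0 0 2 0 0 0 8.7;0 0 4 0 0 0 8.7;-1 4 3 0 0 0 8.7;-2 4.5 2 0 0 0 8.7;-2.2 4.5 2 0 0 0 8.7;-2.2 4.4 0 5 0 0 8.7;-2.2 4.4 0 6 0 0 8.7'
python3 -m jog '-1.9 4.4 0 7 0 0 8.7;0 1.3 0 7 0 0 8.7;0 0 0 0 0 0 8.7;0 0 0 0 0 0 8.7'
python3 - <<'E'
from h import *
s=manip.get_state();print(s['eef_pos'].round(4),R.from_euler('xyz',s['tool_rot']).as_matrix().round(3))
im=snapshot("top");cv2.imwrite("pics/t3.png",im);m=masks(im)
cv2.imwrite("pics/t3c.png",cv2.resize(im[120:280,280:500],None,fx=3,fy=3,interpolation=2))
E
```

```text
time_s: 7.2
eef_pos: [0.4674, -0.1989, 0.1858]
tool_rot: [-3.141, 0.241, 1.576]
ft_force: [-0.5, -0.7, -0.7]
opening: 0.087
grasp_force: 0.0
time_s: 7.6
eef_pos: [0.4497, -0.1459, 0.1855]
tool_rot: [3.141, 0.003, 1.573]
ft_force: [-0.4, -0.7, -0.2]
opening: 0.0871
grasp_force: 0.0
[ 0.4497 -0.1459  0.1855] [[-0.003  1.     0.001]
 [ 1.     0.003 -0.003]
 [-0.003  0.001 -1.   ]]
```

View pics/t3c.png

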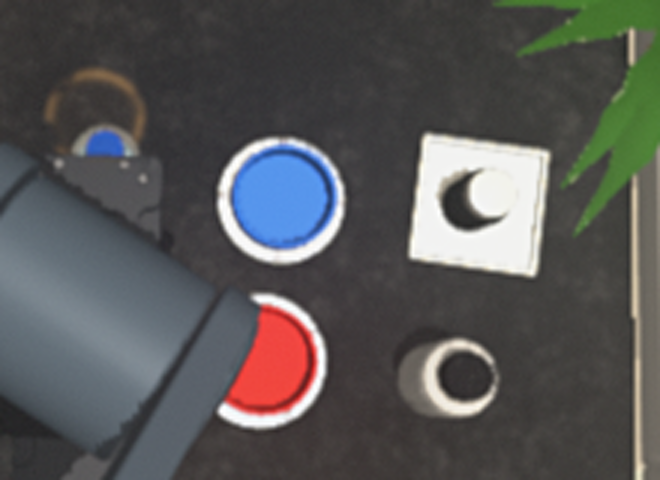

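The jar stands inside the tray, clear of the lip. Next I pick the red bottle.

```bash
python3 -m jog '-0.3 0.8 -1.5 0 0 0 8.7;0 0 -3 0 0 0 8.7;0 0 -3 0 0 0 8.7;0 0 -2.5 0 0 0 8.7;0 0 -1.6 0 0 0 8.7;0 0 0 0 0 0 8.7;0 0 0 0 0 0 8.7' 25
```

```text
time_s: 8.35
eef_pos: [0.4464, -0.1368, 0.0691]
tool_rot: [-3.141, 0.0, 1.575]
ft_force: [0.2, 0.2, 0.6]
opening: 0.0869
grasp_force: 0.0
```

```bash
python3 -m jog '0 0 0 0 0 0 4.5;0 0 0 0 0 0 4.5;0 0 0 0 0 0 4.5;0 0 0 0 0 0 4.5;0 0 0 0 0 0 4.5;0 0 0 0 0 0 4.5;0 0 1 0 0 0 4.5;0 0 2 0 0 0 4.5;0 0 1.5 0 0 0 4.5;0 0 0 0 0 0 4.5' 25
```

```text
time_s: 9.35
eef_pos: [0.4473, -0.1372, 0.1162]
tool_rot: [3.138, 0.002, 1.575]
ft_force: [0.8, -0.9, -2.0]
opening: 0.0514
grasp_force: 24.9
```

```bash
python3 -m jog '0 -3 0 0 0 0 4.5;0 -3 0 0 0 0 4.5;0 -3 0 0 0 0 4.5;0 -3 0 0 0 0 4.5;-0.2 -0.7 0 0 0 0 4.5;0 0 0 0 0 0 4.5;0 0 0 0 0 0 4.5'
python3 - <<'E'
from h import *
s=manip.get_state();print(s['eef_pos'].round(4))
im=snapshot("side");cv2.imwrite("pics/s4.png",cv2.resize(im[80:260,220:440],None,fx=3,fy=3,interpolation=2))
m=masks(im); 
x,y,z=s['eef_pos']; u=proj("side",(x,y-.001,z-.068+.094)); print(u, blob(m['red'],*u,14))
E
```

```text
time_s: 10.05
eef_pos: [0.4432, -0.2622, 0.1138]
tool_rot: [-3.14, -0.002, 1.574]
ft_force: [0.3, 0.5, -1.3]
opening: 0.0516
grasp_force: 24.9
[ 0.4432 -0.2622  0.1138]
[363.896263   153.85311249] (array([364.01658375, 153.71144279]), 100.5, ((364.0, 153.5), (11.0, 10.0), 90.0))
```

View pics/s4.png

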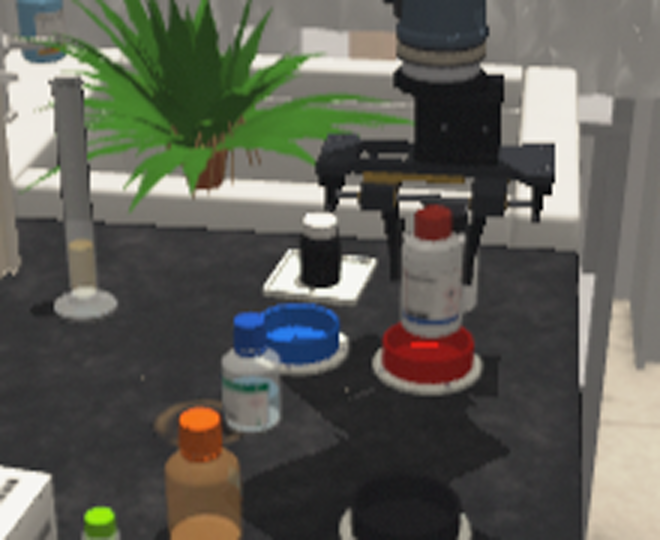

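The red bottle is upright over the red holder at about (430,340) in the crop, so I'll lower it.

```bash
python3 -m jog '0.1 -0.2 -1 0 0 0 4.5;0 0 -1.5 0 0 0 4.5;0 0 -0.9 0 0 0 4.5;0 0 0 0 0 0 4.5;0 0 -0.3 0 0 0 4.5;0 0 -0.1 0 0 0 4.5;0 0 -0.1 0 0 0 4.5;0 0 0 0 0 0 4.5'
```

```text
time_s: 10.9
eef_pos: [0.4454, -0.2658, 0.0756]
tool_rot: [3.141, 0.001, 1.574]
ft_force: [0.9, -0.5, -1.0]
opening: 0.0513
grasp_force: 24.9
```

```bash
python3 -m jog '0 0 -0.1 0 0 0 4.5;0 0 -0.1 0 0 0 4.5;0 0 0 0 0 0 4.5;0 0 0 0 0 0 4.5'
```

```text
time_s: 11.3
eef_pos: [0.4454, -0.2659, 0.0755]
tool_rot: [3.14, 0.001, 1.575]
ft_force: [-2.6, 1.0, 13.7]
opening: 0.051
grasp_force: 24.9
```

```bash
python3 -m jog '0 0 0.2 0 0 0 4.5;0 0 0 0 0 0 8.7;0 0 0 0 0 0 8.7;0 0 0 0 0 0 8.7;0 0 3 0 0 0 8.7;0 0 4 0 0 0 8.7;0 0 4 0 0 0 8.7;3.3 2.9 0 0 0 0 8.7;3.3 2.9 0 0 0 0 8.7;3.3 2.9 0 0 0 0 8.7'
python3 -m jog '3.4 2.8 0 0 0 0 8.7;0 0 0 0 0 0 8.7;0 0 0 0 0 0 8.7'
```

```text
time_s: 12.3
eef_pos: [0.5451, -0.178, 0.1858]
tool_rot: [3.141, 0.0, 1.573]
ft_force: [1.9, -0.1, 0.1]
opening: 0.0872
grasp_force: 0.0
time_s: 12.6
eef_pos: [0.5783, -0.1497, 0.1847]
tool_rot: [-3.14, -0.0, 1.577]
ft_force: [-0.3, -0.4, -0.1]
opening: 0.0871
grasp_force: 0.0
```

```bash
python3 -m jog '0 -0.1 -3 0 0 0 8.7;0 0 -4 0 0 0 8.7;0 0 -3 0 0 0 8.7;0 0 -1.9 0 0 0 8.7;0 0 0 0 0 0 8.7;0 0 0 0 0 0 4;0 0 0 0 0 0 4;0 0 0 0 0 0 4;0 0 0 0 0 0 4;0 0 0 0 0 0 4' 30
python3 -m jog '0 0 0 0 0 0 4;0 0 0 0 0 0 4;0 0 1 0 0 0 4;0 0 2 0 0 0 4;0 0 1.5 0 0 0 4;0 0 0 0 0 0 4;0 0 0 0 0 0 4'
```

```text
time_s: 13.6
eef_pos: [0.5786, -0.1518, 0.0671]
tool_rot: [3.14, 0.001, 1.575]
ft_force: [-0.3, 0.1, 0.2]
opening: 0.0545
grasp_force: 0.0
time_s: 14.3
eef_pos: [0.5778, -0.1515, 0.1112]
tool_rot: [-3.141, -0.0, 1.575]
ft_force: [0.5, -0.5, -4.0]
opening: 0.047
grasp_force: 30.0
```

```bash
python3 -m jog '-0.4 -3.2 0 0 0 0 4;-0.4 -3.2 0 0 0 0 4;-0.4 -3.2 0 0 0 0 4;-0.4 -3.2 0 0 0 0 4;0 0 0 0 0 0 4;0 0 0 0 0 0 4;0 0 0 0 0 0 4'
python3 - <<'E'
from h import *
im=snapshot("side");cv2.imwrite("pics/s5.png",cv2.resize(im[80:260,220:440],None,fx=3,fy=3,interpolation=2))
b=masks(cv2.imread("pics/t3.png"));q=blob(b['white'],373,187,25);q2=blob(b['blue'],373,187,26);print(onz("top",*q[0],.005),onz("top",*q2[0],.028))
s=manip.get_state();x,y,z=s['eef_pos']; u=proj("side",(x,y,z-.0671+.085)); print(s['eef_pos'],u, blob(masks(im)['blue'],*u,12))
E
```

```text
time_s: 15.0
eef_pos: [0.5613, -0.2782, 0.1102]
tool_rot: [-3.139, -0.002, 1.575]
ft_force: [0.2, 0.4, -3.4]
opening: 0.0467
grasp_force: 30.0
[ 0.56222483 -0.28055497] [ 0.56145332 -0.27944173]
[ 0.56158908 -0.2780393   0.11048083] [318.22927879 153.00159509] (array([318.68449198, 154.2228164 ]), 93.5, ((318.5, 154.0), (9.0, 12.0), -0.0))
```

View pics/s5.png

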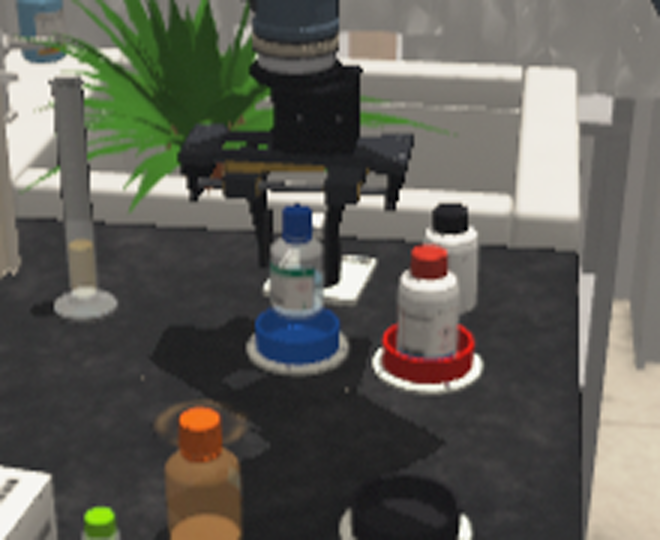

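Red is seated, and the blue bottle is upright above the blue holder. Lowering it.

```bash
python3 -m jog '0 -0.2 -1 0 0 0 4;0 0 -1.5 0 0 0 4;0 0 -0.8 0 0 0 4;0 0 0 0 0 0 4;0 0 -0.2 0 0 0 4;0 0 -0.1 0 0 0 4;0 0 0 0 0 0 4'
```

```text
time_s: 15.75
eef_pos: [0.5624, -0.2818, 0.0755]
tool_rot: [3.141, 0.0, 1.574]
ft_force: [-0.4, 0.5, -3.4]
opening: 0.0469
grasp_force: 30.0
```

```bash
python3 -m jog '0 0 -0.1 0 0 0 4;0 0 -0.1 0 0 0 4;0 0 -0.1 0 0 0 4;0 0 0 0 0 0 4'
```

```text
time_s: 16.15
eef_pos: [0.5623, -0.2818, 0.0728]
tool_rot: [3.141, 0.0, 1.574]
ft_force: [-0.3, 1.0, 1.2]
opening: 0.0468
grasp_force: 30.0
```

```bash
python3 -m jog '0 0 -0.1 0 0 0 4;0 0 0 0 0 0 8.7;0 0 0 0 0 0 8.7;0 0 0 0 0 0 8.7;0 0 3 0 0 0 8.7;0 0 4 0 0 0 8.7;0 0 4 0 0 0 8.7;-4 -0.3 0.5 0 0 8 8.7;-4 -1.3 0 0 0 8 8.7;-3.6 -2.6 0 0 0 8 8.7'
python3 -m jog '-1 -3.6 0 0 0 8 8.7;0 -2.6 0 0 0 8 8.7;0 0 0 0 0 0 8.7;0 0 0 0 0 0 8.7'
```

```text
time_s: 17.15
eef_pos: [0.4447, -0.322, 0.1868]
tool_rot: [-3.141, -0.001, 2.002]
ft_force: [0.0, 0.2, 0.4]
opening: 0.0866
grasp_force: 0.0
time_s: 17.55
eef_pos: [0.4359, -0.3858, 0.186]
tool_rot: [3.141, -0.001, 2.27]
ft_force: [0.6, -0.5, -0.1]
opening: 0.0871
grasp_force: 0.0
```

```bash
python3 -m jog '0 -0.2 -3 0 0 0 8.7;0 0 -4 0 0 0 8.7;0 0 -3 0 0 0 8.7;0 0 -2 0 0 0 8.7;0 0 0 0 0 0 8.7;0 0 0 0 0 0 4.5;0 0 0 0 0 0 4.5;0 0 0 0 0 0 4.5;0 0 0 0 0 0 4.5;0 0 0 0 0 0 4.5' 25
python3 -m jog '0 0 0 0 0 0 4.5;0 0 0 0 0 0 4.5;0 0 2 0 0 0 4.5;0 0 4 0 0 0 4.5;0 0 4 0 0 0 4.5;0 0 4 0 0 0 4.5;0 0 0 0 0 0 4.5'
```

```text
time_s: 18.55
eef_pos: [0.4363, -0.3883, 0.0672]
tool_rot: [-3.141, 0.002, 2.273]
ft_force: [-1.9, -1.8, 2.6]
opening: 0.0546
grasp_force: 1.3
time_s: 19.25
eef_pos: [0.4385, -0.3899, 0.2116]
tool_rot: [3.141, 0.011, 2.273]
ft_force: [0.7, -0.1, -2.2]
opening: 0.0515
grasp_force: 24.4
```

```bash
python3 -m jog '0 2.5 0 0 0 5 4.5;0 4 0 0 0 6 4.5;0 4 0 0 0 6 4.5;0 4 0 0 0 6 4.5;0 4 0 0 0 6 4.5;0 4 0 0 0 6 4.5;0 4 0 0 0 6 4.5;0 4 0 0 0 6 4.5;0.2 4 0 0 0 3 4.5;0.2 2 0 0 0 0 4.5'
python3 -m jog '0 1.2 0 0 0 0 4.5;0 0 -3 0 0 0 4.5;0 0 -4 0 0 0 4.5;0 0 -2 0 0 0 4.5;0 0 -1 0 0 0 4.5;0 0 0 0 0 0 4.5;0 0 0 0 0 0 4.5'
python3 - <<'E'
from h import *
im=snapshot("side");cv2.imwrite("pics/s6.png",cv2.resize(im[80:300,220:440],None,fx=2.7,fy=2.7,interpolation=2))
t=snapshot("top");cv2.imwrite("pics/t6.png",t)
s=manip.get_state();print(s['eef_pos'])
E
```

```text
time_s: 20.25
eef_pos: [0.4379, -0.0192, 0.205]
tool_rot: [3.139, -0.004, -3.135]
ft_force: [-0.4, -0.6, -0.9]
opening: 0.0517
grasp_force: 24.4
time_s: 20.95
eef_pos: [0.4406, -0.011, 0.1066]
tool_rot: [-3.141, 0.001, -3.138]
ft_force: [-0.2, -0.0, -1.4]
opening: 0.0518
grasp_force: 24.4
[ 0.44102336 -0.0110165   0.10720513]
```

View pics/s6.png

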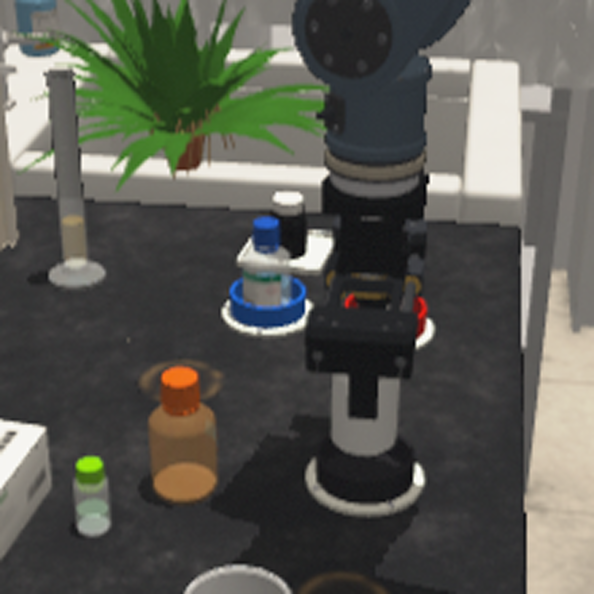

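The blue bottle is seated, and the black bottle is upright above its holder at about (364,430) in the crop. Lowering it.

```bash
python3 -m jog '0 -0.2 -1 0 0 0 4.5;0 0 -1.3 0 0 0 4.5;0 0 -0.6 0 0 0 4.5;0 0 0 0 0 0 4.5;0 0 -0.2 0 0 0 4.5;0 0 -0.1 0 0 0 4.5;0 0 -0.1 0 0 0 4.5;0 0 0 0 0 0 4.5'
```

```text
time_s: 21.85
eef_pos: [0.4403, -0.0127, 0.0734]
tool_rot: [-3.141, 0.0, -3.138]
ft_force: [-0.6, -0.4, -1.7]
opening: 0.0517
grasp_force: 24.4
```

```bash
python3 -m jog '0 0 -0.1 0 0 0 4.5;0 0 -0.1 0 0 0 4.5;0 0 -0.1 0 0 0 4.5;0 0 0 0 0 0 4.5'
```

```text
time_s: 22.25
eef_pos: [0.4414, -0.0138, 0.0719]
tool_rot: [-3.139, 0.004, -3.137]
ft_force: [-2.2, -4.6, 15.0]
opening: 0.0514
grasp_force: 24.7
```

```bash
python3 -m jog '0 0 0.2 0 0 0 4.5;0 0 0 0 0 0 8.7;0 0 0 0 0 0 8.7;0 0 0 0 0 0 8.7;0 0 0 0 0 0 8.7;0 0 3 0 0 0 8.7;0 0 4 0 0 0 8.7;0 0 4 0 0 0 8.7;-2 0 3 0 0 0 8.7;-3 0 2 0 0 0 8.7'
python3 -m jog '0 0 0 0 0 0 8.7;0 0 0 0 0 0 8.7'
python3 - <<'E'
from h import *
a=snapshot("side")[60:300,220:440];b=snapshot("top")[120:280,180:500]
cv2.imwrite("pics/s7.png",cv2.resize(a,None,fx=2.5,fy=2.5,interpolation=2));cv2.imwrite("pics/t7.png",cv2.resize(b,None,fx=2.5,fy=2.5,interpolation=2))
E
```

```text
time_s: 23.25
eef_pos: [0.392, -0.0133, 0.2345]
tool_rot: [-3.14, 0.005, -3.137]
ft_force: [0.5, -0.4, 0.8]
opening: 0.0869
grasp_force: 0.0
time_s: 23.45
eef_pos: [0.3902, -0.0126, 0.2327]
tool_rot: [-3.141, 0.002, -3.138]
ft_force: [0.8, -0.7, -0.1]
opening: 0.0869
grasp_force: 0.0
```

View pics/s7.png

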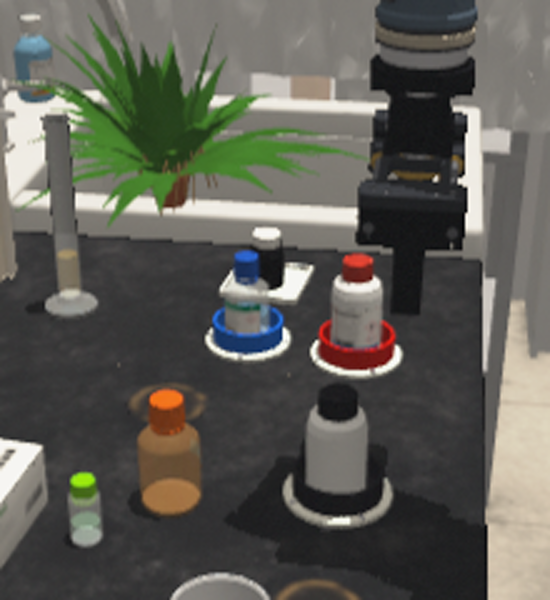

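View pics/t7.png

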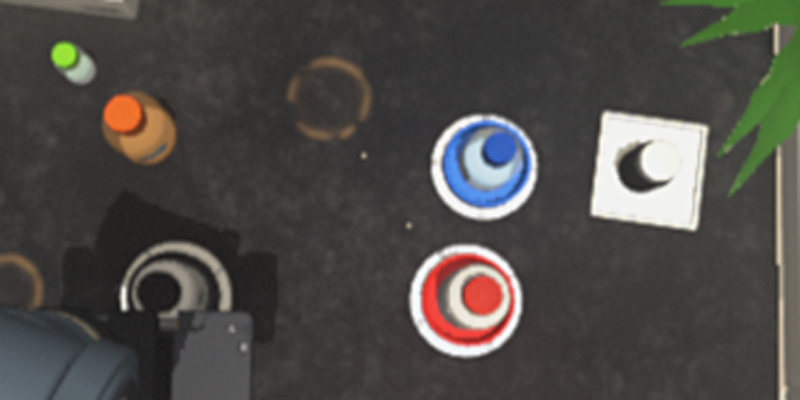

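All three bottles stand upright in their own holders, the jar stands inside the tray, and the two bystanders haven't moved. The gripper is free, so I'm handing in.

```bash
python3 -c "
from station import manip
print(manip.close_job())"
```

```text
the job is handed in; nothing more can be done
None
```

The job is handed in at about 23.5 s of robot time: the jar stands in the white tray, the red-, blue- and black-capped bottles stand upright in their matching holders, and the orange-capped bottle and green-capped vial were left where they stood.

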